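# Check-weigh a tray of heat sinks on its spring gauge

## Robot

A 6-joint arm with a two-finger parallel gripper is mounted at the origin on the work surface. World frame = base frame: x ahead of the robot, y to its left, z up, the work surface at z = 0. Lengths are in mm, angles in rad, forces in N, time in s.
With the tool pointing down it reaches from about 325 to 850 mm from the base axis. Payload 15.5 kg.
Tool frame: the origin (TCP) lies at the very end of the fingers, on their centre line; the grasp point (between the pads) lies 19 mm behind it (ctrl.grasp_offset is the distance from the TCP to the grasp point, in mm); z points along the fingers, y is the line along which they close (so a half turn about z gives the same grasp; the last joint's range is limited). The gripper opens to 91 mm and grips with 3 to 60 N. Pads are 32 mm wide; open, the fingers measure 118 mm over their backs; the gripper's body (76 mm by 178 mm) begins 60 mm behind the grasp point.
Start: joints at [1.111, 0.494, 1.345, -0, 1.302, -0.096], TCP at [222.388, 584.097, 189.315] pointing down, gripper open.
Joint ranges: [-2.91, 2.91], [-0.82, 2.16], [0.22, 2.67], [-1.22, 4.37], [0.12, 2.79], [-3.08, 3.08]. Speed limits (rad/s): [1.89, 1.89, 2.57, 3.01, 3.01, 3.01].

## Interface

Orientations are given as a 3x3 rotation matrix whose columns are the frame's x, y, z axes.
In Python, from workcell import ctrl, optics, models gives the robot as it stands.
- The arm moves only by the tool servo_tool, never from a script. Its argument "rows" is a list of rows, each a list of 3 entries, a list of its own where there are three numbers: the opening, from 0 (shut) to 1 (fully open), then the shift along the tool's x, y, z in units of 200 mm (1.0 is 200 mm), then the turn about the tool's z in units of 360 degrees (1.0 is 360 degrees). In form: [[gripper, [dx, dy, dz], twist], ...]. A call has 1 to 20 rows; each row is the pose to reach, as a shift and turn from the pose commanded when the call began, along the tool's axes at that moment, turning the shorter way round; what a row does not reach only later rows make up. A row lasts 1/10 s, in which the tool goes at most 50 mm and 8.59 degrees, less where a joint would pass 70% of its speed; a pose out of reach is approached as far as the arm can. A call with a number of a shift or a turn outside -1 to 1 is refused whole. A call with a gripper value outside its range is refused whole. The fingers move at their own pace and stop on an object; the grip force is fixed at half the most. Time passes only in rows, so rows that repeat a pose let the fingers close. It gives the time, the measured TCP pose, the force, the opening and the grip force at its end, in the units of the state.
- ctrl.sense(): the state, without advancing time (a new reading comes with each control period).
- optics.read_camera(name): name is "scene" or "top" or "wrist"; returns a dict with "image" (480x640x3 uint8, blue, green, red), "depth" (480x640 float32, mm along the optical axis (not along the pixel's ray), 0 where there is no reading), "fx", "fy", "cx", "cy" (pixels), "rvec" (rotation vector, rad) and "tvec" (3), from world to camera coordinates, as OpenCV has them. Camera axes: x right, y down, z forward; pixel columns grow to the right and rows downward; lengths in mm; the calibration is good to about 2 mm. A picture is of the moment at which its call begins.
- ctrl.close_job(): hands the job in; it is judged then, once.
Trained networks look in the newest picture that a camera, given by its name, has taken for a name from the list of things; names that differ only in an ending like _2 or _b are one class to them, and where a whole thing is asked for, a point or a joint stands for the part that bears it (a point fixed in the world has none). Each returns a list of dicts, best first, with "p" (0 to 1); they miss things now and then, are a little off and sometimes report something else, mostly with a low value. They report only what shows in the picture. A call takes as long as a camera call. They do not tell look-alikes from the thing itself.
- models.outline_of(camera, thing): "pixels" (480x640 bool, what is visible of it) and "point" ([row, column] in pixels, amid what is visible of it).
The state is a dict: "time_s": time; "qpos": joint angles; "qvel": joint speeds; "joint_torque": joint torques, N m; "tcp_pos": TCP position; "tool_rot": TCP orientation; "ft_force": force on the tool from outside, world axes, zero at the start; "torque": the same for the moment, N m; "width": opening from 0.0 (shut) to 1.0 (fully open); "finger_force": force on a finger pad.
Only numpy, scipy, OpenCV 4.12 (cv2) and the standard library are available. Lean on these libraries where they do the work, as an engineer would, in place of code of your own. Each camera call takes 0.05 s, during which the arm holds its last target. There are 200 camera calls.

## Task

Check-weigh the blue tray of heat sinks: take the orange handle of its spring gauge from above and draw it up until the red band is at the lip of the metal sleeve, and wait there a good second with the tray still seated, to show that the gauge runs freely. Then lift the tray by that handle straight up out of its nest and hold it hanging about 100 mm above the nest, level and still, so that the gauge can be read. Finish while holding it there: do not put it down or let go, keep all four heat sinks in their pockets, and leave the paper roll, yellow bin and screwdriver alone.

Things in the scene. Friction and masses are not known exactly. Their poses are not given: they have to be found in the camera images.
- tray: loose blue open tray, 170 (x) x 240 (y) x 20 mm, 5 mm floor and walls, a cross of 5 mm walls making four pockets; 0.7 to 0.95 kg with all it carries. Origin: centre of the underside, z up. A fixed aluminium sleeve, 26 mm across, stands at its centre, its lip 75 mm above the origin. Starts seated in the nest, 30 mm above the nest origin, 3 mm of play sideways
- gauge (a joint): spring gauge: white 12 mm rod with the orange handle, slides up out of the tray sleeve. Metres: 0 home (start), 0.042 end stop; springs back, pull = 1 N + 250 N/m. An 8 mm red band on the rod shows its top edge at the lip at 0.012, its bottom edge at 0.020 (middle 0.016, too weak to lift the tray). Hanging, the tray draws it to 0.023 to 0.032. Still reads while held
- grip (a point): centre of the orange handle bar, the place to grip: bar 16 (x) x 60 (y) x 20 mm high, on the gauge rod, axes as the tray's. With the gauge home it is 101 mm above the tray's origin, its underside 16 mm above the sleeve's lip; black rod 12 mm across below it
- nest: fixed locating nest: aluminium plate 210 (x) x 280 (y) x 12 mm with four black rest pads (tops 30 mm above the origin) and dark corner locators up to 48 mm high just outside the tray. Origin: centre of its underside, on the table; axes as the tray's
- sink0: black finned heat sink, loose, 56 x 56 x 30 mm, about 110 g, in the tray's +x +y pocket, about 43 mm in x and 68 mm in y from the tray's centre. Origin: centre of its underside, 5 mm above the tray's origin; z up
- sink1: black finned heat sink, loose, 56 x 56 x 30 mm, about 110 g, in the tray's +x -y pocket, about 43 mm in x and 68 mm in y from the tray's centre. Origin: centre of its underside, 5 mm above the tray's origin; z up
- sink2: black finned heat sink, loose, 56 x 56 x 30 mm, about 110 g, in the tray's -x +y pocket, about 43 mm in x and 68 mm in y from the tray's centre. Origin: centre of its underside, 5 mm above the tray's origin; z up
- sink3: black finned heat sink, loose, 56 x 56 x 30 mm, about 110 g, in the tray's -x -y pocket, about 43 mm in x and 68 mm in y from the tray's centre. Origin: centre of its underside, 5 mm above the tray's origin; z up
- roll: bystander: white paper roll standing on end, 84 mm across, 48 mm high, 150 g; origin: centre of its underside
- bin: bystander: yellow open bin 100 x 130 x 50 mm, 300 g; origin: centre of its underside
- driver: bystander: screwdriver with red handle, 200 mm long, 26 mm thick, lying on the table beyond the nest; origin: underside at mid-length, x towards the tip
Not all that is in view belongs to the job. Leave any turquoise look-alike of the sink0 alone. Leave any green or turquoise look-alike of the sink1 alone.

How it is judged:
By the outcome, as a careful person would: the job done as asked, in the order asked, and still so for the second after the job is handed in, while the arm keeps its last pose, push and grip.
It also fails if it takes over 34 s, if anything falls off the work surface, if the arm or the gripper's body presses on something with over 40 N, if the wrist force passes 120 N, or if a joint passes its speed limit or range.

## Working session

There is one attempt and no reset: what is moved stays moved. The work goes in short steps, Python scripts to look and compute and a tool call to move; the robot and the scene stay as the last step left them, time stands still between calls to the robot, and variables do not carry over. Pictures are saved under pics/ and viewed, at most 10 in all, crops included, and the job is handed in when it is done.

Besides the shell and the picture viewer there is one more tool, called after "Emit:" in YAML: its name, and indented under it one key for each argument. servo_tool: Moves the arm, as the interface text tells. Its arguments: {"type":"object","properties":{"rows":{"type":"array"}},"required":["rows"]}

```bash
mkdir -p pics; cat > h.py <<'E'
import numpy as np, cv2
from workcell import ctrl, optics, models
def world(c,r,col,d):
    R=cv2.Rodrigues(np.array(c["rvec"],float))[0]; t=np.array(c["tvec"],float).ravel()
    r=np.asarray(r,float);col=np.asarray(col,float);d=np.asarray(d,float)
    P=np.stack([(col-c["cx"])/c["fx"]*d,(r-c["cy"])/c["fy"]*d,d],-1)
    return (P-t)@R
def cloud(c):
    r,col=np.mgrid[0:480,0:640]; return world(c,r,col,c["depth"])
E
python3 - <<'E'
from h import *
ims=[]
for n in ("scene","top"):
    c=optics.read_camera(n); cv2.imwrite(f"pics/{n}0.png",c["image"])
    W=cloud(c); np.savez(f"{n}0.npz",W=W,d=c["depth"],im=c["image"])
    for t in ("grip","tray","nest","bin","driver","roll","sink0"):
        for o in models.outline_of(n,t)[:5]:
            m=o["pixels"]&(c["depth"]>0)
            if m.any(): print(n,t,round(o["p"],2),o["point"],m.sum(),np.median(W[m],0).round(),np.percentile(W[m],[2,98],0).round().tolist())
s=ctrl.sense();print(s)
E
```

```text
scene grip 0.68 [214.3, 261.6] 338 [484. -84. 137.] [[464.0, -109.0, 109.0], [501.0, -58.0, 143.0]]
scene tray 0.64 [244.1, 260.7] 4147 [494. -91.  38.] [[358.0, -212.0, 29.0], [600.0, 45.0, 141.0]]
scene nest 0.97 [280.1, 265.1] 3125 [ 542. -121.   12.] [[359.0, -243.0, -0.0], [630.0, 68.0, 50.0]]
scene nest 0.54 [237.5, 361.0] 1200 [586. 110.  45.] [[541.0, 76.0, 5.0], [617.0, 151.0, 51.0]]
scene bin 0.95 [254.5, 149.5] 3055 [ 343. -310.   18.] [[297.0, -378.0, 0.0], [419.0, -241.0, 51.0]]
scene driver 0.76 [305.3, 248.0] 653 [ 601. -185.   21.] [[565.0, -230.0, 9.0], [667.0, -83.0, 27.0]]
scene roll 0.97 [237.7, 359.3] 1190 [584. 109.  45.] [[541.0, 76.0, 6.0], [617.0, 151.0, 51.0]]
scene roll 0.48 [212.7, 257.0] 331 [484. -83. 138.] [[339.0, -109.0, 1.0], [501.0, -35.0, 143.0]]
scene sink0 0.93 [223.7, 234.4] 669 [ 420. -120.   62.] [[382.0, -153.0, 39.0], [448.0, -87.0, 68.0]]
scene sink0 0.93 [318.6, 163.8] 989 [ 539. -341.   26.] [[497.0, -375.0, 0.0], [568.0, -306.0, 32.0]]
scene sink0 0.86 [227.0, 296.9] 645 [491.   0.  62.] [[451.0, -30.0, 36.0], [516.0, 33.0, 67.0]]
scene 
[... 1476 characters left out ...]
      1.30248720e+00, -9.54985354e-02]), 'qvel': array([ 0.00057596, -0.00084747,  0.00010292,  0.00126638,  0.0004063 ,
        0.00012976]), 'joint_torque': array([-1.88158730e-03, -8.78611565e+01, -3.82242036e+01,  7.05460296e-02,
        4.37810866e-02, -1.66294285e-05]), 'tcp_pos': array([222.39973488, 584.0796618 , 189.31513204]), 'tool_rot': array([[-9.34544304e-01,  3.55846800e-01,  4.10956826e-06],
       [ 3.55846799e-01,  9.34544304e-01, -1.10992908e-05],
       [-7.79022071e-06, -8.91040227e-06, -1.00000000e+00]]), 'ft_force': array([ 0.553777  ,  0.21251249, -0.49368094]), 'torque': array([-0.00100095,  0.01213343,  0.02506758]), 'finger_force': 0.0, 'width': 1.0003684878006613}
```

View pics/top0.png

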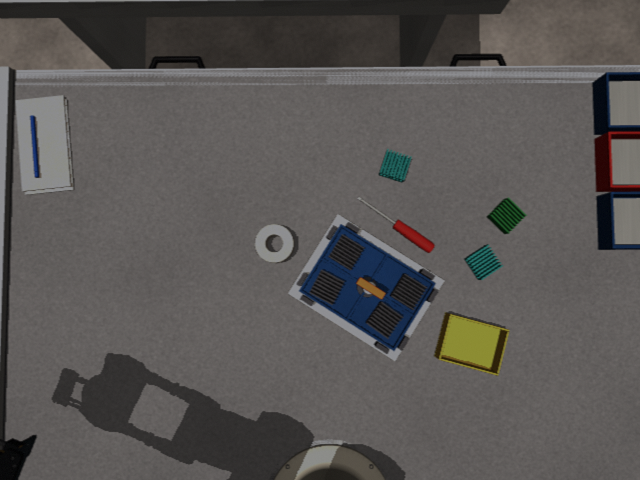

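View pics/scene0.png

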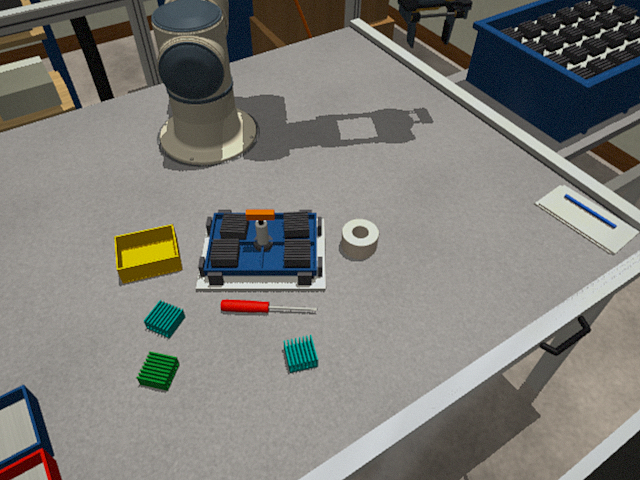

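```bash
python3 - <<'E'
from h import *
for n in ("top","scene"):
    z=np.load(n+"0.npz"); W=z["W"]; hsv=cv2.cvtColor(z["im"],cv2.COLOR_BGR2HSV)
    m=(hsv[...,0]>=6)&(hsv[...,0]<=20)&(hsv[...,1]>120)&(W[...,2]>115)&(W[...,2]<160)&(abs(W[...,0]-480)<60)&(abs(W[...,1]+84)<60)
    P=W[m]; T=P[P[:,2]>136]
    r=cv2.minAreaRect(T[:,:2].astype(np.float32)); print(n,m.sum(),len(T),r,np.percentile(P[:,2],[2,50,90,98]).round(1),T.mean(0).round(1))
    b=(hsv[...,0]>100)&(hsv[...,0]<125)&(hsv[...,1]>120)&(W[...,2]>44)&(W[...,2]<56)&(abs(W[...,0]-480)<180)&(abs(W[...,1]+84)<180)
    print("tray rim",b.sum(),cv2.minAreaRect(W[b][:,:2].astype(np.float32)),np.median(W[b][:,2]))
im=z["im"][190:310,180:340]; cv2.imwrite("pics/crop0.png",cv2.resize(im,None,fx=5,fy=5,interpolation=2)[:600])
E
```

```text
top 243 233 ((480.59344482421875, -84.52188873291016), (58.40327835083008, 15.821463584899902), 57.18406677246094) [133.9 140.2 142.9 144.7] [480.4 -84.4 140.4]
tray rim 1109 ((480.4801025390625, -85.19635009765625), (240.42660522460938, 169.79820251464844), 57.51828384399414) 48.62895915440213
scene 287 185 ((481.0630798339844, -82.48873901367188), (58.76239013671875, 17.005538940429688), 58.91609191894531) [125.1 139.1 141.7 143. ] [482.  -83.8 140.2]
tray rim 859 ((478.8663330078125, -84.36763000488281), (242.3073272705078, 176.38914489746094), 57.76948165893555) 48.74111221248558
```

View pics/crop0.png

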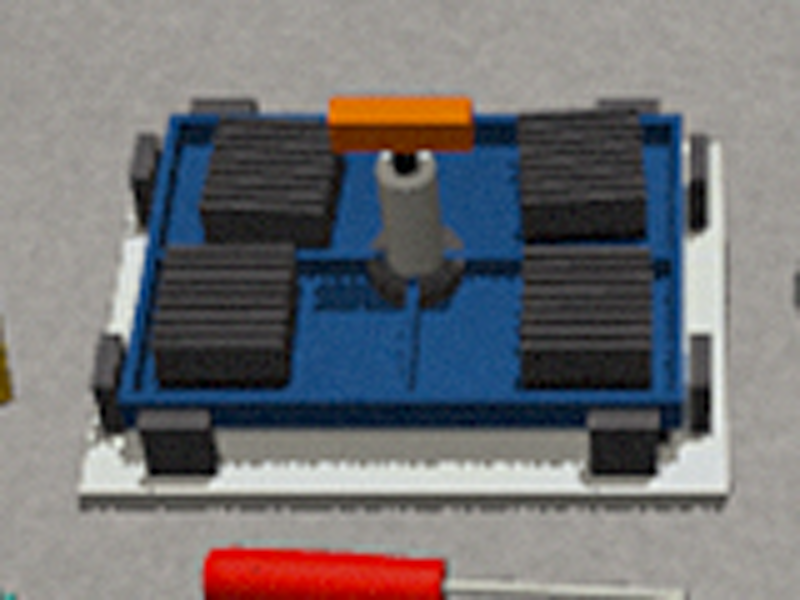

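The scene shows one tray, with its orange bar at top pixel (371,288), and four black sinks in its pockets. The teal and green look-alikes at (395,166), (483,262) and (506,215) lie loose on the table and stay out of this. Bar centre is about (480.6, -84.5), top at 141, and its long axis is at 57.5°.

Emit:
servo_tool:
  rows:
    - [1, [-0.2, -0.222, 0], 0]
    - [1, [-0.4, -0.444, 0], 0]
    - [1, [-0.6, -0.666, 0], 0]
    - [1, [-0.8, -0.888, 0], 0]
    - [1, [-0.8, -0.888, 0], 0]
    - [1, [-0.8, -0.888, 0], 0]
    - [1, [-0.8, -0.888, 0], 0]

```text
time_s: 1.5
tcp_pos: [309.2, 360.9, 189.6]
tool_rot: [[-0.934, 0.358, 0.0], [0.358, 0.934, 0.001], [-0.0, 0.001, -1.0]]
ft_force: [-0.6, 0.5, -0.6]
width: 1.0
finger_force: 0.0
```

Emit:
servo_tool:
  rows:
    - [1, [-0.2, -0.222, 0], 0]
    - [1, [-0.4, -0.444, 0], 0]
    - [1, [-0.6, -0.666, 0], 0]
    - [1, [-0.8, -0.888, 0], 0]
    - [1, [-0.8, -0.888, 0], 0]
    - [1, [-0.8, -0.888, 0], 0]
    - [1, [-0.8, -0.888, 0], 0]

```text
time_s: 2.2
tcp_pos: [395.6, 138.6, 189.3]
tool_rot: [[-0.934, 0.357, 0.0], [0.357, 0.934, 0.0], [0.0, 0.0, -1.0]]
ft_force: [0.2, -0.0, -0.1]
width: 1.002
finger_force: 0.0
```

Emit:
servo_tool:
  rows:
    - [1, [-0.2, -0.222, 0], 0.023]
    - [1, [-0.4, -0.444, 0], 0.046]
    - [1, [-0.6, -0.666, 0], 0.07]
    - [1, [-0.796, -0.888, 0], 0.093]
    - [1, [-0.796, -0.888, 0], 0.116]
    - [1, [-0.796, -0.888, 0], 0.14]
    - [1, [-0.796, -0.888, 0], 0.163]
    - [1, [-0.796, -0.888, 0], 0.186]
    - [1, [-0.796, -0.888, 0], 0.21]
    - [1, [-0.796, -0.888, 0], 0.233]
    - [1, [-0.796, -0.888, 0], 0.256]
    - [1, [-0.796, -0.888, 0], 0.2825]
    - [1, [-0.796, -0.888, 0], 0.2825]
    - [1, [-0.796, -0.888, 0], 0.2825]
    - [1, [-0.796, -0.888, 0], 0.2825]

```text
time_s: 3.7
tcp_pos: [480.8, -83.6, 189.3]
tool_rot: [[0.534, 0.846, -0.0], [0.846, -0.534, 0.0], [0.0, -0.0, -1.0]]
ft_force: [0.7, 0.1, 0.8]
width: 1.001
finger_force: 0.0
```

```bash
python3 - <<'E'
from h import *
c=optics.read_camera("wrist"); W=cloud(c); s=ctrl.sense()
hsv=cv2.cvtColor(c["image"],cv2.COLOR_BGR2HSV)
m=(hsv[...,0]>=6)&(hsv[...,0]<=20)&(hsv[...,1]>120)&(W[...,2]>115)&(W[...,2]<160)&(c["depth"]>0)
P=W[m]; T=P[P[:,2]>137]
r=cv2.minAreaRect(T[:,:2].astype(np.float32)); print(len(T),r,np.percentile(T[:,2],[2,50,98]).round(1))
d=np.array([*r[0],112])-s["tcp_pos"]; print("tool shift mm",(s["tool_rot"].T@d).round(1))
cv2.imwrite("pics/w1.png",c["image"])
E
```

```text
1519 ((479.7878112792969, -82.92891693115234), (59.6776008605957, 15.740546226501465), 57.250850677490234) [138.  139.8 141.3]
tool shift mm [ 0.2 -1.3 77.3]
```

View pics/w1.png

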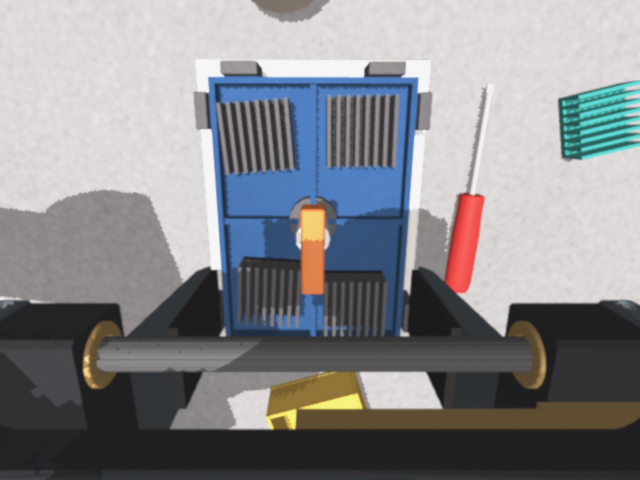

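The wrist view shows the bar at (313,250), central between the fingers and aligned. The screwdriver at (470,240) and the bin are clear of the fingers. Descending and closing.

Emit:
servo_tool:
  rows:
    - [1, [0, -0.003, 0.1], 0]
    - [1, [0, -0.003, 0.2], 0]
    - [1, [0, -0.003, 0.27], 0]
    - [1, [0, -0.003, 0.32], 0]
    - [1, [0, -0.003, 0.36], 0]
    - [1, [0, -0.003, 0.385], 0]
    - [1, [0, -0.003, 0.385], 0]
    - [1, [0, -0.003, 0.385], 0]
    - [1, [0, -0.003, 0.385], 0]

```text
time_s: 4.65
tcp_pos: [480.5, -84.1, 112.8]
tool_rot: [[0.538, 0.843, 0.001], [0.843, -0.538, -0.0], [0.0, 0.001, -1.0]]
ft_force: [0.3, 1.0, 0.0]
width: 0.999
finger_force: 0.0
```

Emit:
servo_tool:
  rows:
    - [0.5, [0, 0, 0], 0]
    - [0.3, [0, 0, 0], 0]
    - [0.15, [0, 0, 0], 0]
    - [0, [0, 0, 0], 0]
    - [0, [0, 0, 0], 0]
    - [0, [0, 0, 0], 0]
    - [0, [0, 0, 0], 0]
    - [0, [0, 0, 0], 0]
    - [0, [0, 0, 0], 0]
    - [0, [0, 0, 0], 0]
    - [0, [0, 0, 0], 0]
    - [0, [0, 0, 0], 0]

```text
time_s: 5.85
tcp_pos: [479.5, -83.7, 112.2]
tool_rot: [[0.538, 0.843, -0.001], [0.843, -0.538, 0.001], [-0.0, -0.001, -1.0]]
ft_force: [-3.4, 3.9, 2.9]
width: 0.166
finger_force: 30.0
```

Emit:
servo_tool:
  rows:
    - [0, [0, -0.004, 0], 0]
    - [0, [0, -0.004, 0], 0]
    - [0, [0, -0.004, 0], 0]
    - [0, [0, -0.004, 0], 0]

```text
time_s: 6.25
tcp_pos: [479.4, -83.6, 112.3]
tool_rot: [[0.538, 0.843, -0.0], [0.843, -0.538, 0.0], [-0.0, -0.0, -1.0]]
ft_force: [-2.4, 1.1, 0.6]
width: 0.168
finger_force: 30.0
```

```bash
python3 - <<'E'
from h import *
s=ctrl.sense(); print(s["time_s"],s["tcp_pos"],s["ft_force"],s["tool_rot"].T@s["ft_force"],s["torque"])
c=optics.read_camera("scene"); W=cloud(c); hsv=cv2.cvtColor(c["image"],cv2.COLOR_BGR2HSV)
cv2.imwrite("pics/s2.png",cv2.resize(c["image"][170:290,200:330],None,fx=6,fy=5,interpolation=2)[:600,:800])
s=ctrl.sense(); print(s["time_s"],s["tcp_pos"],s["ft_force"],s["torque"])
E
```

```text
6.25 [479.41594742 -83.58251052 112.28329774] [-2.37792836  1.05164411  0.58507446] [-0.39277666 -2.57032678 -0.58477129] [0.20311904 0.40612758 0.06283609]
6.3 [479.40960636 -83.58277756 112.27808142] [-1.49873821  0.98445336  0.64342158] [0.16197713 0.41647114 0.06302469]
```

View pics/s2.png

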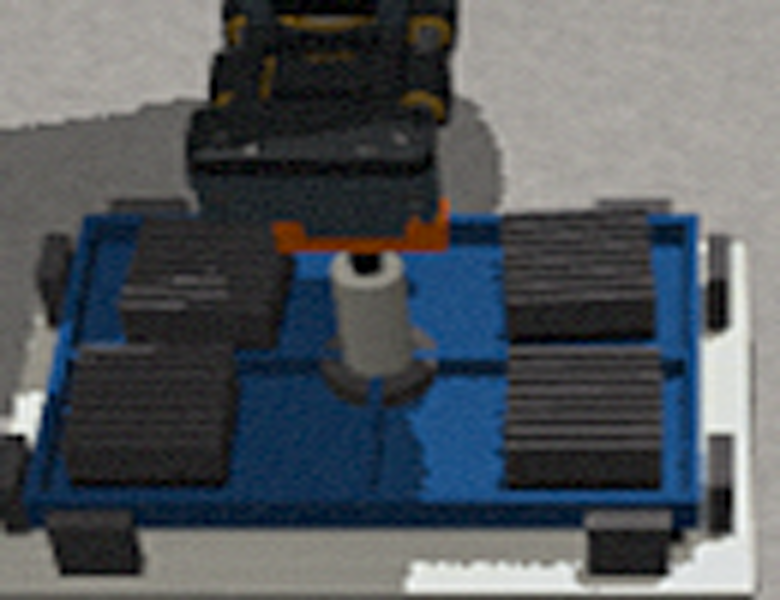

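The scene crop shows the bar held between the pads at (360,235), the gauge home and the tray seated. Side forces are small. Drawing up 16 mm slowly.

Emit:
servo_tool:
  rows:
    - [0, [0, 0, -0.008], 0]
    - [0, [0, 0, -0.016], 0]
    - [0, [0, 0, -0.024], 0]
    - [0, [0, 0, -0.032], 0]
    - [0, [0, 0, -0.04], 0]
    - [0, [0, 0, -0.048], 0]
    - [0, [0, 0, -0.056], 0]
    - [0, [0, 0, -0.064], 0]
    - [0, [0, 0, -0.072], 0]
    - [0, [0, 0, -0.08], 0]
    - [0, [0, 0, -0.08], 0]
    - [0, [0, 0, -0.08], 0]
    - [0, [0, 0, -0.08], 0]
    - [0, [0, 0, -0.08], 0]

```text
time_s: 7.7
tcp_pos: [479.5, -83.6, 128.3]
tool_rot: [[0.538, 0.843, 0.0], [0.843, -0.538, -0.0], [0.0, 0.0, -1.0]]
ft_force: [-0.5, 1.1, -5.9]
width: 0.172
finger_force: 30.0
```

```bash
python3 - <<'E'
from h import *
c=optics.read_camera("scene"); W=cloud(c); hsv=cv2.cvtColor(c["image"],cv2.COLOR_BGR2HSV)
cv2.imwrite("pics/s3.png",cv2.resize(c["image"][190:250,225:305],None,fx=10,fy=10,interpolation=2))
b=(hsv[...,0]>100)&(hsv[...,0]<125)&(hsv[...,1]>120)&(W[...,2]>40)&(W[...,2]<70)&(abs(W[...,0]-480)<180)&(abs(W[...,1]+84)<180)
print("rim z",np.median(W[b][:,2]))
s=ctrl.sense(); print(s["time_s"],s["tcp_pos"],s["ft_force"],s["torque"])
E
```

```text
rim z 48.107657390107526
7.75 [479.48059066 -83.60987832 128.27407632] [-0.23399801  1.12382059 -6.68425214] [0.00758597 0.16314445 0.04282415]
```

View pics/s3.png

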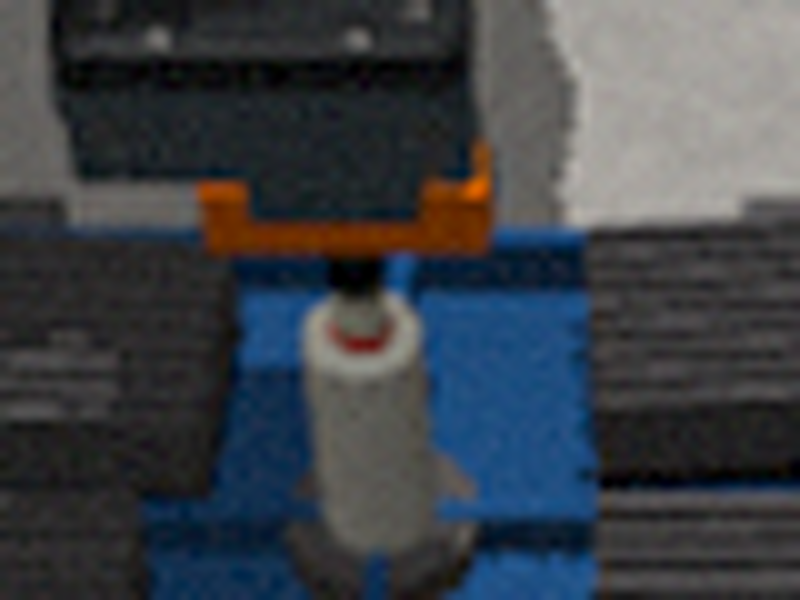

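The red band is showing at the lip (360,335), about half out. The tray is still seated (rim z 48) and the pull is about 5–6 N. Holding 1.8 s, then lifting gently.

Emit:
servo_tool:
  rows:
    - [0, [0, 0, 0], 0]
    - [0, [0, 0, 0], 0]
    - [0, [0, 0, 0], 0]
    - [0, [0, 0, 0], 0]
    - [0, [0, 0, 0], 0]
    - [0, [0, 0, 0], 0]
    - [0, [0, 0, 0], 0]
    - [0, [0, 0, 0], 0]
    - [0, [0, 0, 0], 0]
    - [0, [0, 0, 0], 0]
    - [0, [0, 0, 0], 0]
    - [0, [0, 0, 0], 0]
    - [0, [0, 0, 0], 0]
    - [0, [0, 0, 0], 0]
    - [0, [0, 0, 0], 0]
    - [0, [0, 0, 0], 0]
    - [0, [0, 0, 0], 0]
    - [0, [0, 0, 0], 0]

```text
time_s: 9.55
tcp_pos: [479.5, -83.6, 128.3]
tool_rot: [[0.538, 0.843, 0.0], [0.843, -0.538, -0.0], [-0.0, 0.0, -1.0]]
ft_force: [0.0, -0.5, -5.5]
width: 0.171
finger_force: 30.0
```

Emit:
servo_tool:
  rows:
    - [0, [0, 0, -0.005], 0]
    - [0, [0, 0, -0.012], 0]
    - [0, [0, 0, -0.02], 0]
    - [0, [0, 0, -0.028], 0]
    - [0, [0, 0, -0.036], 0]
    - [0, [0, 0, -0.044], 0]
    - [0, [0, 0, -0.052], 0]
    - [0, [0, 0, -0.06], 0]
    - [0, [0, 0, -0.068], 0]
    - [0, [0, 0, -0.076], 0]
    - [0, [0, 0, -0.084], 0]
    - [0, [0, 0, -0.092], 0]
    - [0, [0, 0, -0.1], 0]
    - [0, [0, 0, -0.108], 0]
    - [0, [0, 0, -0.116], 0]
    - [0, [0, 0, -0.12], 0]
    - [0, [0, 0, -0.12], 0]
    - [0, [0, 0, -0.12], 0]

```text
time_s: 11.35
tcp_pos: [479.4, -83.6, 152.3]
tool_rot: [[0.538, 0.843, -0.0], [0.843, -0.538, 0.0], [0.0, -0.0, -1.0]]
ft_force: [0.5, -0.2, -7.1]
width: 0.17
finger_force: 30.0
```

```bash
cat > look.py <<'E'
import sys
from h import *
c=optics.read_camera("scene"); W=cloud(c); hsv=cv2.cvtColor(c["image"],cv2.COLOR_BGR2HSV)
cv2.imwrite(sys.argv[1],cv2.resize(c["image"][130:300,150:380],None,fx=3.4,fy=3.4,interpolation=2))
b=(hsv[...,0]>100)&(hsv[...,0]<125)&(hsv[...,1]>120)&(c["depth"]>0)&(W[...,2]>25)&(W[...,2]<250)&(abs(W[...,0]-480)<150)&(abs(W[...,1]+84)<150)
P=W[b]; A=np.c_[P[:,:2]-[480,-84],np.ones(len(P))]
k=np.ones(len(P),bool)
for _ in range(8):
    x=np.linalg.lstsq(A[k],P[k,2],rcond=None)[0]; k=abs(P[:,2]-A@x)<6
print("tray plane slope deg",np.degrees(x[:2]).round(2),"z",x[2],k.sum())
s=ctrl.sense(); print(s["time_s"],s["tcp_pos"],s["ft_force"],s["torque"])
E
python3 look.py pics/s4.png
```

```text
tray plane slope deg [ 0.4  -0.36] z 51.23029996415396 2265
11.4 [479.42949158 -83.58323199 152.26671724] [ 0.0135236  -0.29271504 -7.01695303] [-0.09778031  0.15047394  0.0233599 ]
```

View pics/s4.png

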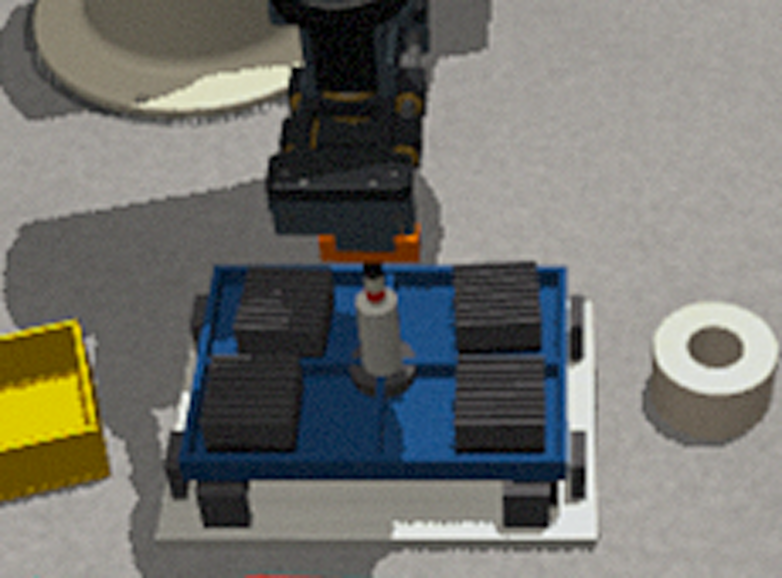

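The tray is hanging level (slopes under 0.5°), with the band clear of the lip at (376,293) and about 7 N pull, so the gauge reads about 24 mm and the tray is up about 16 mm. Lifting 84 mm more.

Emit:
servo_tool:
  rows:
    - [0, [0, 0, -0.005], 0]
    - [0, [0, 0, -0.015], 0]
    - [0, [0, 0, -0.03], 0]
    - [0, [0, 0, -0.05], 0]
    - [0, [0, 0, -0.075], 0]
    - [0, [0, 0, -0.105], 0]
    - [0, [0, 0, -0.135], 0]
    - [0, [0, 0, -0.165], 0]
    - [0, [0, 0, -0.195], 0]
    - [0, [0, 0, -0.225], 0]
    - [0, [0, 0, -0.255], 0]
    - [0, [0, 0, -0.285], 0]
    - [0, [0, 0, -0.315], 0]
    - [0, [0, 0, -0.345], 0]
    - [0, [0, 0, -0.37], 0]
    - [0, [0, 0, -0.39], 0]
    - [0, [0, 0, -0.405], 0]
    - [0, [0, 0, -0.415], 0]
    - [0, [0, 0, -0.42], 0]
    - [0, [0, 0, -0.42], 0]

```text
time_s: 13.4
tcp_pos: [479.4, -83.6, 236.3]
tool_rot: [[0.538, 0.843, -0.0], [0.843, -0.538, 0.0], [0.0, -0.0, -1.0]]
ft_force: [-0.2, -0.3, -7.3]
width: 0.169
finger_force: 30.0
```

Emit:
servo_tool:
  rows:
    - [0, [0, 0, 0], 0]
    - [0, [0, 0, 0], 0]
    - [0, [0, 0, 0], 0]
    - [0, [0, 0, 0], 0]
    - [0, [0, 0, 0], 0]
    - [0, [0, 0, 0], 0]
    - [0, [0, 0, 0], 0]
    - [0, [0, 0, 0], 0]
    - [0, [0, 0, 0], 0]
    - [0, [0, 0, 0], 0]
    - [0, [0, 0, 0], 0]
    - [0, [0, 0, 0], 0]
    - [0, [0, 0, 0], 0]
    - [0, [0, 0, 0], 0]
    - [0, [0, 0, 0], 0]

```text
time_s: 14.9
tcp_pos: [479.4, -83.6, 236.3]
tool_rot: [[0.538, 0.843, -0.0], [0.843, -0.538, -0.0], [-0.0, -0.0, -1.0]]
ft_force: [0.6, -0.4, -8.0]
width: 0.169
finger_force: 30.0
```

```bash
python3 look.py pics/s5.png
```

```text
tray plane slope deg [ 0.36 -0.38] z 135.3613337280075 2370
14.95 [479.44731822 -83.57608049 236.29833764] [ 0.65550919 -0.10710387 -7.96340078] [-0.11784651  0.14952699  0.03342209]
```

View pics/s5.png

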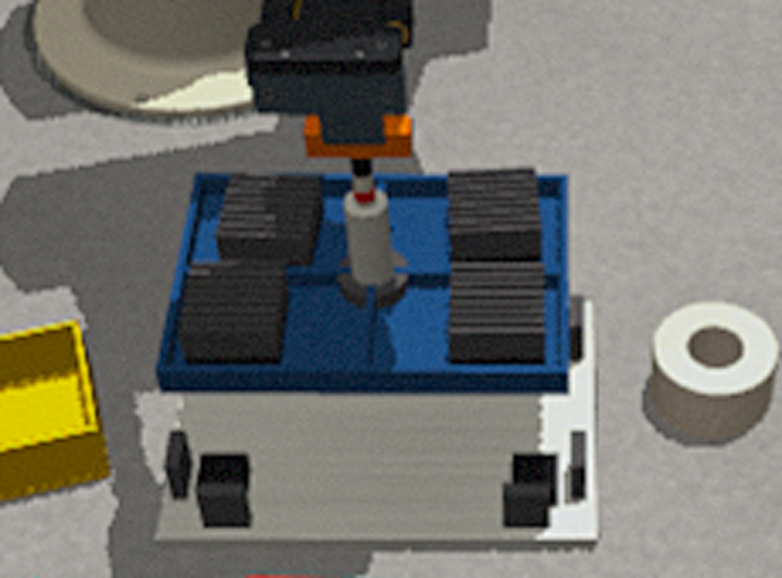

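The tray hangs about 100 mm above its seat, level and steady, with all four sinks in their pockets. The bin and roll have not moved. Handing in.

```bash
python3 -c "
from workcell import ctrl
print(ctrl.close_job())"
```

```text
the job is handed in; nothing more can be done
None
```

I held the red band at the sleeve lip for about 2 s with the tray seated, then lifted the tray straight up about 100 mm and handed the job in with it hanging level and still, all four heat sinks in their pockets.

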